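# Clear the empty spray cans off the electronics bench

### The arm

A 6-joint arm with a two-finger parallel gripper is mounted at the origin on the work surface. World frame = base frame: x ahead of the robot, y to its left, z up, the work surface at z = 0. Lengths are in m, angles in rad, forces in N, time in s.
With the tool pointing down it reaches from about 0.2 to 0.875 m from the base axis. Payload 3.4 kg.
Tool frame: the origin (TCP) lies between the finger pads; the fingertips stand 25 mm ahead of it and the grasp point (between the pads) lies 6 mm ahead of it (r.nose_length is the z of the fingertips in the tool frame, in m); z points along the fingers, x is the direction in which the jaws open and shut, and the axes are right-handed (so a half turn about z gives the same grasp; the last joint's range is limited). The gripper opens to 94 mm and grips with 3 to 60 N. Pads are 16 mm wide; open, the fingers measure 119 mm over their backs; the gripper's body (75 mm by 177 mm) begins 78 mm behind the grasp point.
Start: joints at [-1.304, 0.276, 1.505, -0, 1.361, -0.121], TCP at [0.217, -0.532, 0.23] pointing down, gripper open.
Joint ranges: [-2.89, 2.89], [-0.75, 2.08], [0.22, 2.7], [-1.18, 4.32], [0.11, 2.71], [-2.7, 2.7]. Speed limits (rad/s): [2.57, 2.57, 3.14, 3.14, 3.14, 3.14].

### API

Orientations are given as a unit quaternion [w, x, y, z].
In Python, from plant import r, gripper_to, inverse_kinematics, vision, models, telemetry gives the robot as it stands. Calls block until the motion is done:
- r.move_to(position, orientation): joint-space move of the TCP to a pose.
- r.move_l(position, rot=None, vel=0.15, guard=None): straight line of the TCP; rot=None keeps the orientation; vel is the mean speed in m/s. With guard (N) it stops when the force on the tool has changed by that much, and returns True; else False.
- r.movej(angles): joint-space move.
- gripper_to(opening, f_grip=None): finger opening in m; f_grip is the grip in N (None keeps the last); returns when the fingers have stopped.
- r.hold(seconds).
- inverse_kinematics(position, orientation): joint angles nearest the present ones, or None.
- vision.snapshot(name): name is "scene" or "top"; returns the picture (400x640x3 uint8, red, green, blue); there is no depth.
- vision.get_calibration(name): a dict with "fx", "fy", "cx", "cy" (pixels), "position" and "orientation" of the camera in the world. Camera axes: x right, y down, z forward; pixel columns grow to the right and rows downward; lengths in m; the calibration is good to about 2 mm. A picture is of the moment at which its call begins. get_calibration takes no time and is no camera call.
A pose or a line that the arm cannot do raises r.PlanningError and nothing moves.
- r.sign_off(): hands the job in, once; it reports no verdict.
Trained networks look in the newest picture that a camera, given by its name, has taken for a name from the list of things; names that differ only in an ending like _2 or _b are one class to them, and where a whole thing is asked for, a point or a joint stands for the part that bears it (a point fixed in the world has none). Each returns a list of dicts, best first, with "score" (0 to 1); they miss things now and then, are a little off and sometimes report something else, mostly with a low value. They report only what shows in the picture. A call takes as long as a camera call. They do not tell look-alikes from the thing itself.
- models.boxes_of(thing, camera): "at" ([x, y, z] in m, in world coordinates, good to about 4 mm: the middle of the surface that is visible of it).
- models.regions_of(thing, camera): "pixels" (400x640 bool, what is visible of it).
- models.mark_of(thing, camera): "at" ([x, y, z] in m, in world coordinates, good to about 4 mm: a listed point, or the origin of a listed thing).
Readings, each from a call of its own:
- telemetry.current_t(): time.
- telemetry.current_joints(): joint angles.
- telemetry.current_dq(): joint speeds.
- telemetry.current_joint_efforts(): joint torques, N m.
- telemetry.current_ee_pos(): TCP position.
- telemetry.current_tool_rot(): TCP orientation.
- telemetry.current_wrist_force(): force on the tool from outside, world axes, zero at the start.
- telemetry.current_torque(): the same for the moment, N m.
- telemetry.current_opening(): finger opening in m.
Only numpy, scipy, OpenCV 4.12 (cv2) and the standard library are available. Lean on these libraries where they do the work, as an engineer would, in place of code of your own. Each camera call takes 0.05 s, during which the arm holds its last target. There are 200 camera calls.

### The job

The spray cans standing on the bench are empty. Lift the cap off every can that still wears one and set the caps down inside the black tray, open side down and side by side on its floor; put every can, without its cap, into the grey bin at the end of the bench, pushing it right in past the sprung flap so that it drops inside and does not stick in the mouth. Leave the flap shut and do not disturb the handheld radio, the tip cleaner or the screwdriver.

Things in the scene. Friction and masses are not known exactly. Their poses are not given: they have to be found in the camera images.
- can_a_mid (a point): empty blue spray can with a paper label, round and standing upright: plain cylinder 54 diameter and 76 tall, above it an aluminium shoulder 44 diameter (76 to 86 above the base) and a white spray button 15 diameter up to 102; 70 to 120 g. The point is on its axis, 38 above the base; z axis up along the can. It may or may not wear a cap (see the caps); a cap's rim rests 76 above the base. Always present.
- can_b_mid (a point): empty blue spray can with a paper label, round and standing upright: plain cylinder 54 diameter and 76 tall, above it an aluminium shoulder 44 diameter (76 to 86 above the base) and a white spray button 15 diameter up to 102; 70 to 120 g. The point is on its axis, 38 above the base; z axis up along the can. It may or may not wear a cap (see the caps); a cap's rim rests 76 above the base. Always present.
- can_c_mid (a point): empty blue spray can with a paper label, round and standing upright: plain cylinder 54 diameter and 76 tall, above it an aluminium shoulder 44 diameter (76 to 86 above the base) and a white spray button 15 diameter up to 102; 70 to 120 g. The point is on its axis, 38 above the base; z axis up along the can. It may or may not wear a cap (see the caps); a cap's rim rests 76 above the base. Always present.
- can_d_mid (a point): empty blue spray can with a paper label, round and standing upright: plain cylinder 54 diameter and 76 tall, above it an aluminium shoulder 44 diameter (76 to 86 above the base) and a white spray button 15 diameter up to 102; 70 to 120 g. The point is on its axis, 38 above the base; z axis up along the can. It may or may not wear a cap (see the caps); a cap's rim rests 76 above the base. Never has a cap; can_d or can_e is absent in some starts.
- can_e_mid (a point): empty blue spray can with a paper label, round and standing upright: plain cylinder 54 diameter and 76 tall, above it an aluminium shoulder 44 diameter (76 to 86 above the base) and a white spray button 15 diameter up to 102; 70 to 120 g. The point is on its axis, 38 above the base; z axis up along the can. It may or may not wear a cap (see the caps); a cap's rim rests 76 above the base. Never has a cap; can_d or can_e is absent in some starts.
- cap_a_mid (a point): loose white plastic cap, an upturned cup 54 diameter at its rim and 52 at its closed top, 40 tall, walls 2.5 thick, 20 g. If present, it sits at the start on can_a, slipped 10 down over the shoulder without any catch: its rim is 76 and its top 116 above the can's base. The point is on its axis at half height (20 above the rim); z axis points from the open rim to the closed top. Some of the caps are absent (one or two are present).
- cap_b_mid (a point): loose white plastic cap, an upturned cup 54 diameter at its rim and 52 at its closed top, 40 tall, walls 2.5 thick, 20 g. If present, it sits at the start on can_b, slipped 10 down over the shoulder without any catch: its rim is 76 and its top 116 above the can's base. The point is on its axis at half height (20 above the rim); z axis points from the open rim to the closed top. Some of the caps are absent (one or two are present).
- cap_c_mid (a point): loose white plastic cap, an upturned cup 54 diameter at its rim and 52 at its closed top, 40 tall, walls 2.5 thick, 20 g. If present, it sits at the start on can_c, slipped 10 down over the shoulder without any catch: its rim is 76 and its top 116 above the can's base. The point is on its axis at half height (20 above the rim); z axis points from the open rim to the closed top. Some of the caps are absent (one or two are present).
- tray: low open black tray, fixed to the bench, 170 (its x) by 210 (its y) and 35 high, walls and floor 4 thick; origin at the centre of its underside, z up
- bin: grey push-flap waste bin on a pedestal at the bench's left end, fixed: hollow box 395 tall, 280 wide (its y), from 160 before (-x, its low front) to 200 behind its origin, which lies under the box 190 below the bench top. Sheet 4 thick; the flat floor inside is 170 below the bench top. Its top slopes up 30 degrees from the front to the hinge line, then is level
- bin_mouth (a point): centre of the mouth in the bin's sloping top, in the plane of the closed flap, 167 above the bench top. Axes as the bin's. The mouth is 130 long in plan (bin x) and 200 wide (bin y): its front edge is 65 forward (bin -x) and 37 lower, its hinge edge 65 back (+x) and 38 higher. Below it the box is hollow from wall to wall
- bin_hinge (a point): middle of the flap's hinge line, at the upper rear edge of the mouth, 205 above the bench top; the hinge runs along the bin's y axis
- flap (a joint): sprung steel flap that closes the mouth, 148 long (hinge to free front edge) and 190 wide, hinged at the rear upper edge. 0 = shut, flush with the slope; it is pushed inwards and down, 1.05 rad = hanging straight down, stop at 1.3. The spring shuts it: about 2.5 N on the free edge start it, 7 N hold it at 1 rad, more when pushed nearer the hinge. Let go, it swings back and can pinch a can that is only part-way in
- radio: black handheld radio standing upright, 34 x 58 x 120, with a stub antenna up to 210; bystander; origin under its centre
- tip_cleaner: round steel tin with brass wool, 76 diameter, 36 tall; bystander; origin under its centre
- screwdriver: screwdriver 170 long lying on the bench; bystander
Mind the look-alikes: they are no part of the job. What is shaped like the part that bears can_d_mid but red or turquoise is not meant.

How it is judged:
At the end, for the whole second after the job is handed in: every can lies inside the bin (its centre below the level of the bench top), every cap stands open side down on the floor of the tray (within 8 mm of flat on it and 0.2 rad of upright), and the flap is shut (within 0.08 rad) (value of joint flap below 0.08 rad and x of can_a_mid in the frame of bin between -0.16 and 0.2 m and y of can_a_mid in the frame of bin between -0.14 and 0.14 m and z of can_a_mid in the frame of bin between 0.02 and 0.19 m and x of can_b_mid in the frame of bin between -0.16 and 0.2 m and y of can_b_mid in the frame of bin between -0.14 and 0.14 m and z of can_b_mid in the frame of bin between 0.02 and 0.19 m and x of can_c_mid in the frame of bin between -0.16 and 0.2 m and y of can_c_mid in the frame of bin between -0.14 and 0.14 m and z of can_c_mid in the frame of bin between 0.02 and 0.19 m and x of can_d_mid in the frame of bin between -0.16 and 0.2 m and y of can_d_mid in the frame of bin between -0.14 and 0.14 m and z of can_d_mid in the frame of bin between 0.02 and 0.19 m and x of can_e_mid in the frame of bin between -0.16 and 0.2 m and y of can_e_mid in the frame of bin between -0.14 and 0.14 m and z of can_e_mid in the frame of bin between 0.02 and 0.19 m and x of cap_a_mid in the frame of tray between -0.085 and 0.085 m and y of cap_a_mid in the frame of tray between -0.105 and 0.105 m and z of each of cap_a_mid, cap_b_mid, cap_c_mid in the frame of tray below 0.032 m and angle between each of cap_a_mid, cap_b_mid, cap_c_mid's own z axis and vertical below 0.2 rad and x of cap_b_mid in the frame of tray between -0.085 and 0.085 m and y of cap_b_mid in the frame of tray between -0.105 and 0.105 m and x of cap_c_mid in the frame of tray between -0.085 and 0.085 m and y of cap_c_mid in the frame of tray between -0.105 and 0.105 m); the robot touches nothing.
It fails at once if the radio is pushed more than 25 mm or tipped over (distance of radio from where it was at the start of the episode above 0.025 m or angle between radio's own z axis and vertical above 0.5 rad).
It fails at once if the tip cleaner is pushed more than 25 mm or tipped over (distance of tip_cleaner from where it was at the start of the episode above 0.025 m or angle between tip_cleaner's own z axis and vertical above 0.5 rad).
It fails at once if the screwdriver is pushed more than 25 mm (distance of screwdriver from where it was at the start of the episode above 0.025 m).
Of cap_a, cap_b, cap_c only 1 to 2 are there at a start; the rules pass over those that are not, and their reading is None.
Of can_d, can_e only 1 to 2 are there at a start; the rules pass over those that are not, and their reading is None.
At some moment in a run one of can_a, can_b, can_c, can_d, can_e may be knocked a few centimetres aside while the robot is not near it.
It also fails if it takes over 210 s, if anything falls off the work surface, if the arm or the gripper's body presses on something with over 40 N, if the wrist force passes 120 N, or if a joint passes its speed limit or range.

## Working session

There is one attempt and no reset: what is moved stays moved. The work goes in short steps, each a Python script; the robot and the scene stay as the last script left them, time stands still between calls to the robot, and variables do not carry over. Pictures are saved under pics/ and viewed, about 12 in all and at most 16, crops included, and the job is handed in when it is done.

```bash
ls; mkdir -p pics; cat > a.py <<'E'
from plant import r, gripper_to, inverse_kinematics, vision, models, telemetry
import cv2, numpy as np
for c in ("scene","top"):
    im=vision.snapshot(c); cv2.imwrite(f"pics/{c}0.png",im[:,:,::-1])
    k=vision.get_calibration(c); print(c,{a:np.round(b,3) for a,b in k.items()})
    for t in ("can_a_mid","cap_a_mid","tray","bin_mouth","bin_hinge","bin","radio","tip_cleaner","screwdriver"):
        print(t,[(np.round(d["at"],3).tolist(),round(d["score"],2)) for d in models.mark_of(t,c)])
print(telemetry.current_t())
E
python3 a.py
```

```text
pics
scene {'fx': np.float64(374.31), 'fy': np.float64(374.31), 'cx': np.float64(317.649), 'cy': np.float64(199.284), 'position': array([ 1.164, -0.263,  0.976]), 'orientation': array([-0.278,  0.797,  0.507, -0.177])}
can_a_mid [([0.58, -0.333, 0.042], 0.77)]
cap_a_mid []
tray [([0.49, 0.038, 0.0], 0.66)]
bin_mouth [([0.511, 0.401, 0.168], 0.98), ([0.491, 0.037, 0.004], 0.68), ([0.449, -0.375, 0.04], 0.55)]
bin_hinge [([0.572, 0.402, 0.21], 0.85)]
bin []
radio [([0.747, 0.056, 0.002], 0.69)]
tip_cleaner [([0.744, -0.164, 0.0], 0.71)]
screwdriver [([0.715, -0.356, 0.003], 0.96)]
top {'fx': np.float64(425.566), 'fy': np.float64(425.566), 'cx': np.float64(321.84), 'cy': np.float64(199.987), 'position': array([0.428, 0.032, 1.466]), 'orientation': array([-0.017,  0.708, -0.706,  0.02 ])}
can_a_mid [([0.582, -0.337, 0.039], 0.74)]
cap_a_mid []
tray [([0.492, 0.043, -0.004], 0.67), ([0.449, -0.284, 0.037], 0.44)]
bin_mouth [([0.506, 0.404, 0.168], 0.98), ([0.448, -0.284, 0.039], 0.64)]
bin_hinge [([0.569, 0.398, 0.206], 0.91), ([0.743, -0.164, 0.001], 0.33)]
bin [([0.538, 0.398, -0.188], 0.58)]
radio [([0.743, 0.047, 0.004], 0.59)]
tip_cleaner [([0.745, -0.164, 0.005], 0.6)]
screwdriver [([0.716, -0.356, -0.002], 0.68)]
1.0
```

View pics/scene0.png

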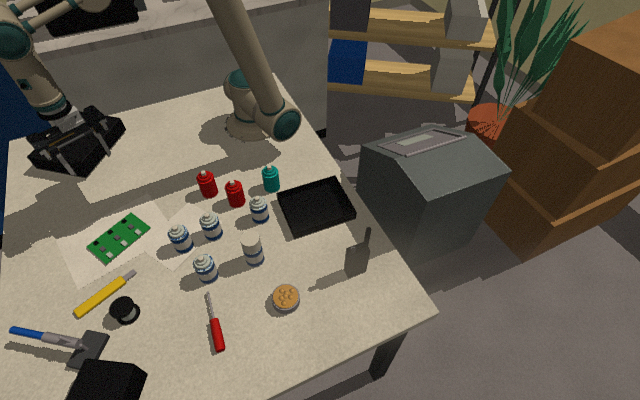

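View pics/top0.png

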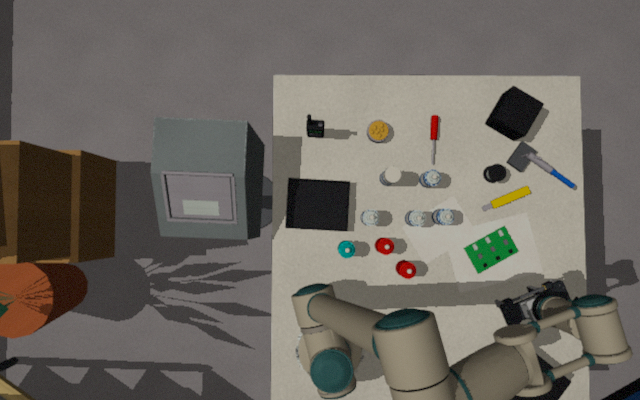

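Scene view: five blue-labelled cans are at (180,238), (211,225), (260,208), (206,268) and (254,248). Only the last one wears a white cap. The red cans at (207,183) and (235,192) and the turquoise one at (271,178) are look-alikes. In the top view the blue ones are at about (370,217), (416,217), (444,216), (431,178) and (391,175, capped). I'll confirm this in one enlarged crop.

```bash
cat > h.py <<'E'
from plant import r, gripper_to, inverse_kinematics, vision, models, telemetry
import cv2, numpy as np
from scipy.spatial.transform import Rotation as R
def Rc(k): q=k["orientation"]; return R.from_quat([q[1],q[2],q[3],q[0]]).as_matrix()
def ray(c,u,v,z):
    k=vision.get_calibration(c); d=Rc(k)@[(u-k["cx"])/k["fx"],(v-k["cy"])/k["fy"],1]
    return k["position"]+d*(z-k["position"][2])/d[2]
def proj(c,p):
    k=vision.get_calibration(c); q=Rc(k).T@(np.array(p)-k["position"]); return k["fx"]*q[0]/q[2]+k["cx"],k["fy"]*q[1]/q[2]+k["cy"]
E
cat > b.py <<'E'
from h import *
s=cv2.imread("pics/scene0.png")[160:290,150:290]; t=cv2.imread("pics/top0.png")[160:285,330:470]
im=np.vstack([cv2.resize(s,None,fx=2.3*2,fy=2.3*2,interpolation=2)[:, :],])
a=cv2.resize(s,(399,371),interpolation=2); b=cv2.resize(t,(399,356),interpolation=2); b=cv2.copyMakeBorder(b,0,15,0,0,0)
cv2.imwrite("pics/crop1.png",np.hstack([a,b]))
for c in ("scene","top"):
  for n in ("can_a_mid","cap_a_mid"):
    for d in models.regions_of(n,c):
        ys,xs=np.nonzero(d["pixels"]); print("reg",c,n,round(xs.mean(),1),round(ys.mean(),1),xs.min(),xs.max(),ys.min(),ys.max(),round(d["score"],2))
    print(c,n,[(np.round(d["at"],3).tolist(),round(d["score"],2)) for d in models.boxes_of(n,c)])
for p in [(370,217),(416,217),(444,216),(431,178)]: print(p,ray("top",*p,.08))
E
python3 b.py
```

```text
reg scene can_a_mid 205.5 268.9 193 218 254 284 0.63
scene can_a_mid [([0.6, -0.332, 0.076], 0.88), ([0.596, -0.199, 0.116], 0.58)]
reg scene cap_a_mid 215.5 329.1 206 224 291 352 0.19
scene cap_a_mid [([0.674, 0.329, 0.137], 0.38)]
reg top can_a_mid 429.3 178.0 419 439 170 186 0.62
top can_a_mid [([0.576, -0.324, 0.074], 0.58)]
reg top cap_a_mid 414.8 217.3 404 425 209 225 0.37
top cap_a_mid [([0.567, 0.373, 0.184], 0.35)]
(370, 217) [ 0.44552074 -0.12905325  0.08      ]
(416, 217) [ 0.44602172 -0.27896981  0.08      ]
(444, 216) [ 0.44958357 -0.37031413  0.08      ]
(431, 178) [ 0.5737789  -0.32916714  0.08      ]
```

View pics/crop1.png

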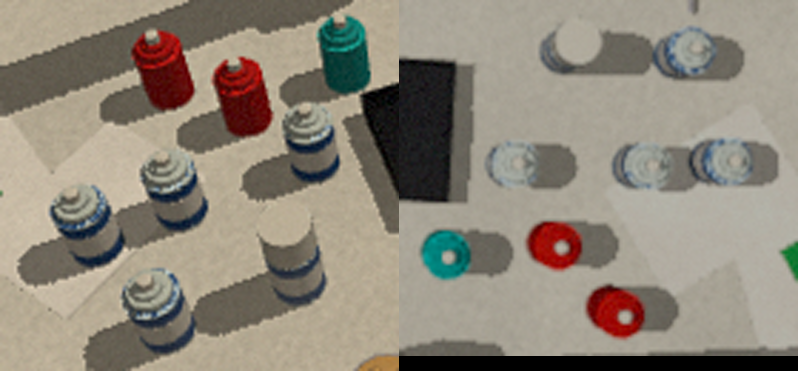

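The crop confirms five blue cans, with a cap only on the one at scene (254,248). The two reds and the turquoise are look-alikes. Next I fix positions from the button pixels in both views.

```bash
cat > c.py <<'E'
from h import *
T={"p":((434.6,176.5),(198.8,258.3),.100),"q":((371.05,217.2),(258.1,198.2),.100),"s":((419.5,217.9),(205.1,215.1),.100),"t":((449,216.2),(174.9,227),.100),"cap":((392.8,175.1),(250.4,237.9),.116)}
for n,(a,b,z) in T.items(): print(n,np.round(ray("top",*a,z)[:2],4),np.round(ray("scene",*b,z)[:2],4))
vision.snapshot("top");vision.snapshot("scene")
for c in ("top","scene"):
  for n in ("can_a_mid","cap_a_mid","bin_mouth","bin_hinge"):
    print(c,n,[(np.round(d["at"],3).tolist(),round(d["score"],2)) for d in models.mark_of(n,c)])
# overlay of predicted mouth (yaw 0) on top
im=cv2.imread("pics/top0.png")
def box(c,im,o,col,yaw=0):
    cs=[(-.065,-.1,-.037),(-.065,.1,-.037),(.065,.1,.038),(.065,-.1,.038)]
    pts=[proj(c,np.array(o)+R.from_euler('z',yaw).apply(p)) for p in cs]
    return np.array(pts)*6
s=cv2.imread("pics/scene0.png")
A=cv2.resize(im[155:240,150:265],None,fx=6,fy=6,interpolation=2)
cv2.polylines(A,[np.int32(box("top",im,(.509,.402,.167),0)-np.array([150,155])*6)],True,(0,0,255),1)
cv2.imwrite("pics/mouth.png",A)
E
python3 c.py
```

```text
p [ 0.5766 -0.3356] [ 0.5814 -0.3391]
q [ 0.4446 -0.1301] [ 0.4544 -0.1282]
s [ 0.4429 -0.2857] [ 0.4488 -0.2879]
t [ 0.4487 -0.3806] [ 0.4536 -0.3757]
cap [ 0.5788 -0.1979] [ 0.5892 -0.1956]
top can_a_mid [([0.58, -0.336, 0.037], 0.57), ([0.743, -0.162, 0.003], 0.4)]
top cap_a_mid []
top bin_mouth [([0.505, 0.405, 0.168], 0.73), ([0.45, -0.13, 0.04], 0.4)]
top bin_hinge []
scene can_a_mid [([0.578, -0.334, 0.042], 0.87)]
scene cap_a_mid []
scene bin_mouth [([0.511, 0.397, 0.17], 0.81)]
scene bin_hinge [([0.569, 0.398, 0.203], 0.84), ([0.744, -0.166, -0.002], 0.27), ([0.49, 0.037, 0.004], 0.18)]
```

View pics/mouth.png

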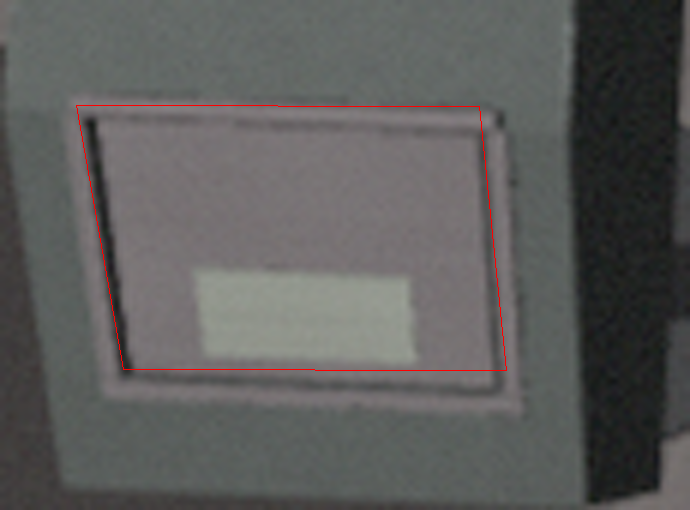

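The red prediction overlaps the mouth to within about 5 mm. The bin is turned about -2° and the mouth centre is near (0.505, 0.402). The frame edges in the crop are at (90,110), (500,120), (515,395) and (120,380). Time to move: the cap first.

```bash
cat >> h.py <<'E'
def quat(m): x,y,z,w=m.as_quat(); return [w,x,y,z]
DOWN=R.from_euler('x',np.pi)
YAW=-.033
BIN=R.from_euler('z',YAW)*R.from_euler('y',-np.pi/6)*DOWN
a=BIN.apply([0,0,1])
M=np.array([.505,.402,.167])
P=M+R.from_euler('z',YAW).apply([-.0061,0,-.0035])
def st(s=""):
    print(s,"t",round(telemetry.current_t(),1),"p",np.round(telemetry.current_ee_pos(),3),"open",round(telemetry.current_opening(),4),"F",np.round(telemetry.current_wrist_force(),1))
def pic(c,n): im=vision.snapshot(c); cv2.imwrite(f"pics/{n}.png",im[:,:,::-1]); return im
E
cat > d.py <<'E'
from h import *
print("a",np.round(a,3),"P",P)
for m in (BIN,BIN*R.from_euler('z',np.pi)):
  for d in (-.16,-.1,.06): print(d,inverse_kinematics((P+d*a).tolist(),quat(m)))
q=quat(DOWN); x,y=.584,-.197
gripper_to(.092)
r.move_to([x,y,.25],q); r.move_l([x,y,.106],vel=.12,guard=6) and print("GUARD"); st()
gripper_to(.03,8); st("grip")
r.move_l([x,y,.25],vel=.12); st("lift")
r.move_to([.491,.041,.2],q)
print(r.move_l([.491,.041,.034],vel=.08,guard=4)); st("down")
gripper_to(.075); r.move_l([.491,.041,.3],vel=.15); st()
r.move_to([.45,-.13,.3],q)
pic("scene","scene1")
E
python3 d.py
```

```text
a [ 0.5   -0.016 -0.866] P [0.49890332 0.40220126 0.1635    ]
-0.16 [ 0.90178647  0.10933397  1.66503564 -0.47192339  1.08609202  1.0982802 ]
-0.1 [ 0.8520661   0.16581759  1.72911499 -0.4931214   0.95702793  1.11396391]
0.06 [ 0.73587716  0.36599585  1.83470863 -0.61888292  0.64261576  1.21559851]
-0.16 [ 0.90178647  0.10933397  1.66503564 -0.47192339  1.08609202 -2.04331246]
-0.1 [ 0.8520661   0.16581759  1.72911499 -0.4931214   0.95702793 -2.02762875]
0.06 [ 0.73587716  0.36599585  1.83470863 -0.61888292  0.64261576 -1.92599415]
 t 5.3 p [ 0.585 -0.197  0.107] open 0.092 F [-0.4  0.   0.5]
grip t 6.0 p [ 0.584 -0.197  0.106] open 0.0542 F [-0.1 -0.7  0.5]
lift t 7.3 p [ 0.584 -0.197  0.249] open 0.0539 F [-0.1  0.2 -0.6]
False
down t 10.6 p [0.491 0.041 0.034] open 0.0537 F [ 0.5  0.1 -0.2]
 t 13.1 p [0.491 0.041 0.299] open 0.0748 F [ 0.1  0.3 -0.8]
```

View pics/scene1.png

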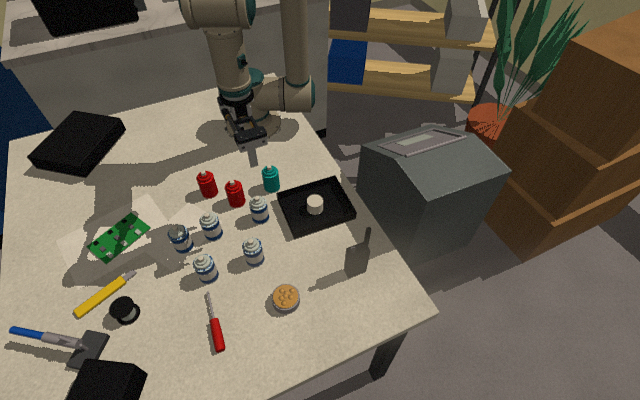

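The cap stands upright in the tray at (315,204), and its can at (254,250) is now bare. The other cans are unmoved at (180,238), (211,225), (260,208) and (206,268). Next is the first can, starting with q.

```bash
cat >> h.py <<'E'
def pick(x,y,lift=.36):
    q=quat(DOWN); gripper_to(.092)
    r.move_to([x,y,.25],q)
    if r.move_l([x,y,.068],vel=.12,guard=6): st("GUARD"); return False
    gripper_to(.03,55); st("grip")
    if telemetry.current_opening()<.048: return False
    r.move_l([x,y,lift],vel=.2); return True
def binit(D=.082):
    r.move_to((P-.16*a).tolist(),quat(BIN)); st("pre")
    if r.move_l((P-.075*a).tolist(),vel=.15,guard=10): st("early contact"); return False
    g=r.move_l((P+(D-.025)*a).tolist(),vel=.08,guard=40); st("in, guard %s"%g)
    if g: return False
    gripper_to(.07); r.hold(.4); st("released")
    return True
def out():
    r.move_l((P-.16*a).tolist(),vel=.2); st("out")
E
cat > e.py <<'E'
from h import *
if pick(.449,-.129) and binit():
    pic("scene","in1"); pic("top","in1t"); out()
b=pic("top","out1t"); pic("scene","out1")
A=np.hstack([cv2.imread("pics/in1.png")[100:300,340:520],cv2.imread("pics/in1t.png")[120:320,140:320]])
B=np.hstack([cv2.imread("pics/out1.png")[100:300,340:520],cv2.imread("pics/out1t.png")[120:320,140:320]])
cv2.imwrite("pics/v1.png",cv2.resize(np.hstack([A,B]),(800,222)))
cv2.imwrite("pics/v1.png",cv2.resize(np.vstack([A,B]),None,fx=1.5,fy=1.5))
E
python3 e.py
```

```text
grip t 17.0 p [ 0.449 -0.129  0.068] open 0.0532 F [-0.3 -0.3  0.8]
pre t 20.5 p [0.42  0.404 0.302] open 0.0535 F [-0.   0.5 -0.6]
in, guard False t 23.1 p [0.525 0.401 0.113] open 0.053 F [-8.8  0.9  2.8]
released t 23.9 p [0.524 0.4   0.112] open 0.0698 F [-12.8   0.6   1.5]
out t 25.3 p [0.419 0.404 0.301] open 0.0703 F [-1.  -1.  -0.4]
```

View pics/v1.png

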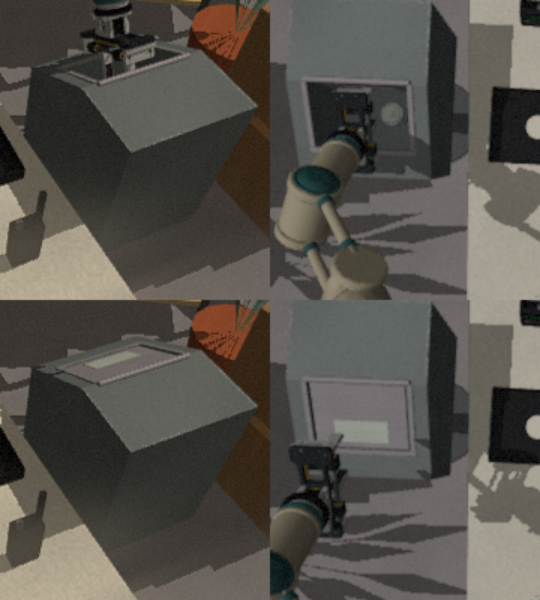

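It worked: the can shows lying inside the bin (392,113 in the crop), and afterwards the flap is shut. I'll do the rest in a loop, comparing image patches before each pick to catch a knocked can.

```bash
cat > f.py <<'E'
from h import *
cans={"c":(.584,-.197),"s":(.446,-.287),"t":(.451,-.378),"p":(.579,-.337)}
ref=cv2.imread("pics/scene1.png")[:,:,::-1].astype(int); n=0
left=list(cans)
while left:
    im=pic("scene",f"loop{n}").astype(int); pic("top",f"loopt{n}")
    D={}
    for k in left:
        u,v=map(int,proj("scene",(*cans[k],.05))); D[k]=round(np.abs(im-ref)[v-12:v+13,u-12:u+13].mean(),1)
    print(D)
    if any(d>12 for d in D.values()): print("CHANGED"); break
    k=left.pop(0); n+=1; print(k)
    if not(pick(*cans[k]) and binit()): print("STOP"); break
    out()
pic("scene","sc2"); pic("top","top2")
E
python3 f.py
```

```text
{'c': np.float64(3.8), 's': np.float64(3.9), 't': np.float64(27.8), 'p': np.float64(3.9)}
CHANGED
```

View pics/sc2.png

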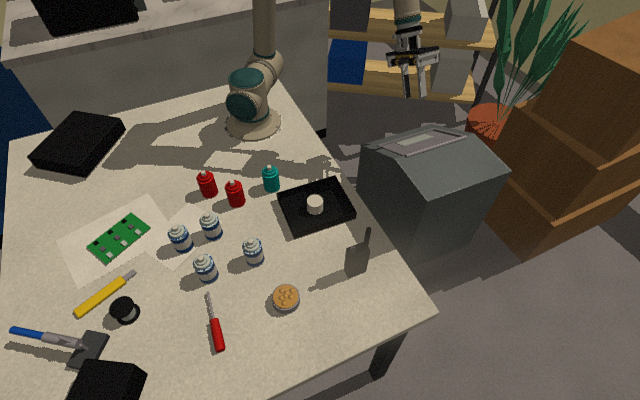

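All four cans stand at the same pixels, (180,238), (211,226), (206,268) and (254,251). The change at t was only the arm's shadow in the reference picture. I'll use this frame as the reference, since the arm pose will be identical, and continue.

```bash
sed -i 's/scene1.png/sc2.png/' f.py; sed -i 's/"sc2"); pic/"sc3"); pic/;s/"top2"/"top3"/' f.py; python3 f.py
```

```text
{'c': np.float64(2.3), 's': np.float64(2.4), 't': np.float64(2.4), 'p': np.float64(2.3)}
c
grip t 30.8 p [ 0.584 -0.197  0.068] open 0.0534 F [0.5 0.1 0.2]
pre t 34.6 p [0.42  0.404 0.302] open 0.0535 F [-0.2  0.3 -1.1]
in, guard False t 37.2 p [0.525 0.401 0.113] open 0.0535 F [-7.7  0.1  2.1]
released t 38.0 p [0.524 0.4   0.112] open 0.0696 F [-12.3   1.    2.6]
out t 39.3 p [0.419 0.404 0.301] open 0.0701 F [ 0.6  0.  -0.2]
{'s': np.float64(2.5), 't': np.float64(2.6), 'p': np.float64(2.4)}
s
grip t 44.7 p [ 0.446 -0.287  0.068] open 0.0532 F [ 0.  -0.1  1. ]
pre t 48.8 p [0.42  0.404 0.302] open 0.0535 F [ 0.3 -0.3 -1.2]
in, guard False t 51.3 p [0.525 0.401 0.113] open 0.0533 F [-8.5  0.5  2.5]
released t 52.2 p [0.524 0.4   0.112] open 0.0698 F [-12.4   1.    2.7]
out t 53.5 p [0.419 0.404 0.301] open 0.0704 F [-0.   0.3  0.3]
{'t': np.float64(3.6), 'p': np.float64(2.5)}
t
grip t 59.2 p [ 0.451 -0.378  0.068] open 0.0532 F [ 0.  -0.1  0.3]
pre t 63.6 p [0.42  0.404 0.302] open 0.0532 F [ 0.8 -0.4 -0.6]
in, guard False t 66.1 p [0.525 0.401 0.113] open 0.0533 F [-8.2  0.1  2.8]
released t 67.0 p [0.524 0.4   0.112] open 0.0694 F [-11.4   1.2   2. ]
out t 68.2 p [0.419 0.404 0.301] open 0.0702 F [0.5 0.  0.2]
{'p': np.float64(2.8)}
p
grip t 73.9 p [ 0.579 -0.337  0.068] open 0.0533 F [0.3 0.4 0.1]
pre t 78.2 p [0.42  0.404 0.302] open 0.0535 F [ 0.7 -0.8  0.4]
in, guard False t 80.7 p [0.525 0.401 0.113] open 0.0532 F [-8.3  1.   2.9]
released t 81.6 p [0.524 0.4   0.112] open 0.07 F [-12.6   0.8   2.2]
out t 82.8 p [0.419 0.404 0.301] open 0.0698 F [ 0.8 -0.  -0.3]
```

View pics/sc3.png

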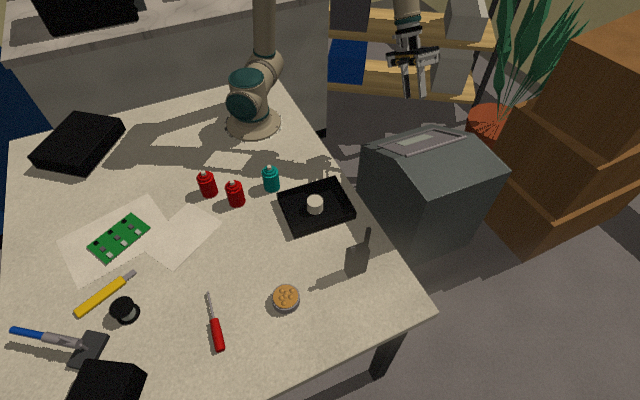

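View pics/top3.png

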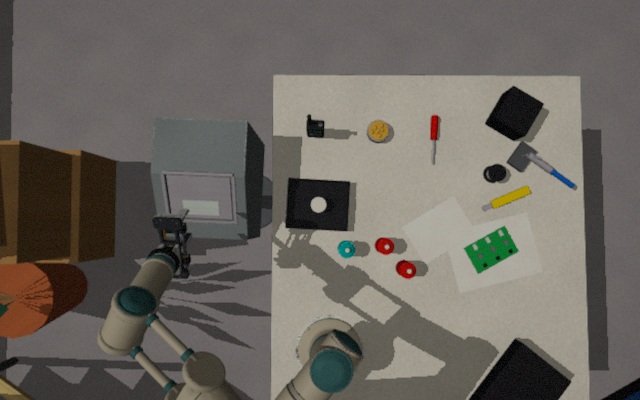

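No blue can is left on the bench. The flap is flush (200,200 in the top view), the cap stands in the tray at (319,204), and the radio, tin and screwdriver are unmoved. Handing in.

```bash
python3 -c "
from h import *
r.move_l((P-.22*a).tolist(),vel=.15); r.hold(.5); st(); r.sign_off()"
```

```text
t 84.0 p [0.389 0.406 0.354] open 0.0701 F [-0.1  0.5  0.8]
the job is handed in; nothing more can be done
```

I handed the job in at about 84 s. The one cap present is in the tray, open side down on its floor, and all five blue cans went past the flap into the bin.

**Checks that passed:**
- The last pictures show no blue can left on the bench, the flap shut and flush, and the cap upright in the tray.
- The radio, tip cleaner, screwdriver and the red and turquoise look-alikes are where they started.
- No contact guard tripped and the tool was free of contact at the end.

**What disagreed or was not seen:**
- **False alarm:** a comparison picture once flagged one can as moved. It was only the arm's shadow, and the can had not shifted.
- **Position spread:** my can positions from the two cameras differed by 5–11 mm along x, so I used their average. Every grasp closed cleanly.
- **Cans in the bin:** I saw only the first can lying inside. For the other four I rely on the same motion, near-identical forces and the flap closing afterwards.

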